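Free the reverse-thread ram lock and stroke the treadle press

TASK

The small treadle press is locked by the screw with the long bar on top of its head, and nobody knows whether that screw has an ordinary or a reverse thread: push the bar sideways, one way and then if need be the other, without forcing it where it will not go, and back it off as far as it turns. Then press the treadle right down to its stop, hold it there for a second so that the blank is stamped, and let it come back up. Leave the bar backed off, and do not disturb the mandrel, the pot or the wood block.

Things in the scene. Friction and masses are not known exactly. Their poses are not given: they have to be found in the camera images.
- press: Grey bench press, fixed, base 260 x 440 x 20 mm. Origin: centre of the base's underside; x to its back (away from the robot at yaw 0), y to its left, z up. In its frame, mm: the head (x -43 to 117, y 55 to 145, top at z 200) and its column stand on the left half, over the die at x 0, y 100; the treadle is on the right half, centre line y -155.
- lock_axis (a point): Point on the vertical axis of the lock screw on top of the head, at the height of its bar's centre line when locked (press frame x 0, y 100, z 225 mm). The hub is 36 mm across.
- bar_push (a point): Where to push: on the centre line of the screw's bar, 100 mm from the lock axis. A level steel rod 12 mm thick, pointing to the front (-x) of the press when locked; black ball 22 mm across at its end, 125 mm from the axis. Free air above, to both sides and (past the head, over 45 mm from the axis) 190 mm below. It flexes about 4 mm here per 10 N.
- lock (a joint): Hub angle, rad: 0 tight, positive anticlockwise from above. It turns one way only, unseen and different each time; the other way it stays within 0.06 of 0. Loosening takes about 5 N at the push point, over 1.35 rad (77 degrees) to an end stop at +1.35 or -1.35; it stays where left. Until backed off over 1.1 rad the treadle cannot go fully down.
- treadle (a joint): Treadle angle, rad: 0 up at rest, 0.30 fully down at its stop. A spring returns it when let go. Pressed at its pad it takes about 5 N to start and 12 N at the stop.
- treadle_pad (a point): Where to press: centre of the top of the treadle's rubber pad (75 x 80 mm), 130 mm in front of its hinge (press frame x 55, y -155, z 45 mm, axis along y). The treadle is a dark steel plate 165 x 85 mm, sloping up to the front at rest; the pad sinks about 38 mm to the stop, where it is level, 54 mm above the bench.
- mandrel: Steel ring mandrel standing upright, a cone 150 mm tall, 64 mm across at the foot; origin at the centre of its underside. A bystander.
- pot: White ceramic cup 72 mm across, 85 mm tall; origin at the centre of its underside. A bystander.
- block: Wood bench block 130 x 90 x 30 mm; origin at the centre of its underside. A bystander.
- bar (a joint): Sideways bend of the bar at the hub, rad, 0 when not pushed; it springs back. A push of 10 N at the push point bends it about 0.04; beyond 0.2 (about 50 N) it is being forced and damaged. Positive when pushed anticlockwise seen from above.

How it is judged:
On the way, in this order (a step that is already met when the one before it is completed fails the run):
1. the lock screw is backed off, at least 1.15 rad from tight, with the treadle not yet pressed ((value of joint lock above 1.15 rad or value of joint lock below -1.15 rad) and value of joint treadle below 0.1 rad), for 0.2 s.
2. the treadle is pressed down to its stop (beyond 0.27 rad) and held for 0.3 s (value of joint treadle above 0.27 rad), for 0.3 s.
At the end, for the whole second after the job is handed in: The lock screw is backed off at least 1.15 rad from tight, and the treadle has come back up (below 0.05 rad) ((value of joint lock above 1.15 rad or value of joint lock below -1.15 rad) and value of joint treadle below 0.05 rad); the robot touches nothing.
It fails at once if the bar is forced: bent more than 0.2 rad (value of joint bar above 0.2 rad or value of joint bar below -0.2 rad).
It fails at once if the mandrel is moved more than 40 mm or tipped (distance of mandrel from where it was at the start of the episode above 0.04 m or angle between mandrel's own z axis and vertical above 0.5 rad).
It fails at once if the pot is moved more than 40 mm or tipped (distance of pot from where it was at the start of the episode above 0.04 m or angle between pot's own z axis and vertical above 0.5 rad).
It fails at once if the block is moved more than 40 mm (distance of block from where it was at the start of the episode above 0.04 m).
It also fails if it takes over 64 s, if anything falls off the work surface, if the arm or the gripper's body presses on something with over 40 N, if the wrist force passes 120 N, or if a joint passes its speed limit or range.

ROBOT

A 7-joint arm with a two-finger parallel gripper is mounted at the origin on the work surface. World frame = base frame: x ahead of the robot, y to its left, z up, the work surface at z = 0. Lengths are in m, angles in rad, forces in N, time in s.
With the tool pointing down it reaches from about 0.4 to 0.875 m from the base axis. Payload 19.3 kg.
Tool frame: the origin (TCP) lies on the front face of the gripper's body, between the roots of the fingers; the fingertips stand bot.tips_ahead ahead of it and the grasp point (between the pads) lies 54 mm ahead of it (bot.tips_ahead is the distance from the TCP to the fingertips, in m); z points along the fingers, y is the line along which they close (so a half turn about z gives the same grasp; the last joint's range is limited). The gripper opens to 85 mm and grips with 20 to 120 N. Pads are 22 mm wide; open, the fingers measure 114 mm over their backs; the gripper's body (76 mm by 85 mm) begins 54 mm behind the grasp point. The pads swing forward as they close: fully open they stand 13 mm farther back than shut.
Start: joints at [-1.38, 0.521, -0.036, 1.599, 0.021, 1.021, -0.113], TCP at [0.161, 0.604, 0.304] pointing down, gripper open.
Joint ranges: [-2.91, 2.91], [-0.3, 2.13], [-1.5, 1.42], [0.17, 2.43], [-1.26, 4.41], [0.16, 1.93], [-2.52, 2.52]. Speed limits (rad/s): [1.89, 1.89, 2.39, 2.39, 3.01, 3.01, 3.01].

INTERFACE

Orientations are given as a unit quaternion [w, x, y, z].
In Python, from plant import get_state, cams, bot, masks_of gives the robot as it stands.
- The arm moves only by the tool arm_command, never from a script. Its argument "deltas" is a list of rows, each an object of numbers: "ax", "ay", "az": the turn, a rotation vector about the tool's x, y, z in rad; "dx", "dy", "dz": the shift along the tool's x, y, z in mm; "grip": the finger opening in mm, from 0 to 85.4. A call has 1 to 8 rows; each row is the pose to reach, as a shift and turn from the pose commanded when the call began, along the tool's axes at that moment; what a row does not reach only later rows make up. A row lasts 1/8 s, in which the tool goes at most 62.5 mm and 10.7 degrees, less where a joint would pass 70% of its speed; a pose out of reach is approached as far as the arm can. A call with a gripper value outside its range is refused whole. The fingers move at their own pace and stop on an object; "squeeze" is the grip in N (left out, the last holds). Time passes only in rows, so rows that repeat a pose let the fingers close. It gives the time, the measured TCP pose, the force, the opening and the grip force at its end, in the units of the state.
- get_state(): the state, without advancing time (a new reading comes with each control period).
- cams.get_image(name): name is "scene" or "top" or "wrist"; returns a dict with "img" (384x512x3 uint8, red, green, blue), "z_map" (384x512 float32, m along the optical axis (not along the pixel's ray), 0 where there is no reading), "fx", "fy", "cx", "cy" (pixels), "origin" and "attitude" of the camera in the world; the wrist camera has in their place "mount" (4x4, takes a point from camera to tool coordinates, whose origin is the TCP and whose axes are the flange's). Camera axes: x right, y down, z forward; pixel columns grow to the right and rows downward; lengths in m; the calibration is good to about 2 mm. A picture is of the moment at which its call begins: read the wrist's pose just before it.
- bot.finish_job(): hands the job in; it is judged then, once.
Trained networks look in a picture, given as the dict that the camera call returned (one of the last four; its "shot" number tells which), for a name from the list of things; names that differ only in an ending like _2 or _b are one class to them, and where a whole thing is asked for, a point or a joint stands for the part that bears it (a point fixed in the world has none). Each returns a list of dicts, best first, with "score" (0 to 1); they miss things now and then, are a little off and sometimes report something else, mostly with a low value. They report only what shows in the picture. A call takes as long as a camera call.
- masks_of(target, picture): "mask" (384x512 bool, what is visible of it) and "point" ([row, column] in pixels, amid what is visible of it).
The state is a dict: "time": time; "qpos": joint angles; "joint_vel": joint speeds; "joint_torque": joint torques, N m; "tool_pos": TCP position; "orientation": TCP orientation; "ft_force": force on the tool from outside, world axes, zero at the start; "torque": the same for the moment, N m; "width": opening from 0.0 (shut) to 1.0 (fully open); "grip_force": force on a finger pad.
Only numpy, scipy, OpenCV 4.12 (cv2) and the standard library are available. Lean on these libraries where they do the work, as an engineer would, in place of code of your own. Each camera call takes 0.05 s, during which the arm holds its last target. There are 200 camera calls.

## Working session

There is one attempt and no reset: what is moved stays moved. The work goes in short steps, Python scripts to look and compute and a tool call to move; the robot and the scene stay as the last step left them, time stands still between calls to the robot, and variables do not carry over. Pictures are saved under pics/ and viewed, at most 10 in all, crops included, and the job is handed in when it is done.

Besides the shell and the picture viewer there is one more tool, called after ">>>" as name([rows], argument=value, ...), one row to a line, values as JSON. arm_command: Moves the arm, as the interface text tells. Its arguments: {"type":"object","properties":{"deltas":{"type":"array","items":{"type":"object","properties":{"ax":{"type":"number"},"ay":{"type":"number"},"az":{"type":"number"},"dx":{"type":"number"},"dy":{"type":"number"},"dz":{"type":"number"},"grip":{"type":"number"}}}},"squeeze":{"type":"number"}},"required":["deltas"]}

```bash
mkdir -p pics; ls
cat > h.py <<'E'
import numpy as np, cv2
from scipy.spatial.transform import Rotation as R
from plant import get_state, cams, bot, masks_of
def rot(q): return R.from_quat(np.r_[q[1:],q[0]]).as_matrix()
def att(a):
    a=np.array(a); return a if a.shape==(3,3) else rot(a)
def cloud(p):
    z=p["z_map"]; v,u=np.mgrid[:384,:512]
    c=np.stack([(u-p["cx"])/p["fx"]*z,(v-p["cy"])/p["fy"]*z,z],-1)
    return c@att(p["attitude"]).T+np.array(p["origin"])
E
python3 - <<'E'
from h import *
s=get_state(); print({k:np.round(v,3) for k,v in s.items()}, bot.tips_ahead)
for n in ("scene","top"):
    p=cams.get_image(n); cv2.imwrite(f"pics/{n}.png",p["img"][:,:,::-1]); print(n,p["origin"],p["attitude"])
    W=cloud(p)
    for t in ("press","lock","bar_push","treadle_pad","treadle","bar","mandrel","pot","block"):
        try: r=masks_of(t,p)
        except Exception as e: print(t,e); continue
        for d in r[:2]:
            m=d["mask"]&(p["z_map"]>0); w=W[m]
            print(t,round(d["score"],2),np.round(d["point"]),m.sum(),np.round(np.median(w,0),3) if len(w) else '', np.round(np.percentile(w,[2,98],axis=0),3).tolist() if len(w) else '')
E
```

```text
pics
{'time': np.float64(0.0), 'qpos': array([-1.38 ,  0.522, -0.036,  1.6  ,  0.021,  1.021, -0.113]), 'joint_vel': array([-0.001, -0.001, -0.   , -0.001, -0.002, -0.001, -0.   ]), 'joint_torque': array([ 1.0000e-03, -9.2711e+01,  1.9800e+00, -3.6993e+01,  1.8000e-02,
        8.0000e-03,  0.0000e+00]), 'tool_pos': array([0.161, 0.604, 0.303]), 'orientation': array([-0.   ,  0.13 ,  0.992, -0.001]), 'ft_force': array([-0.632, -0.031,  0.056]), 'torque': array([ 0.003,  0.044, -0.026]), 'grip_force': np.float64(0.0), 'width': np.float64(0.999)} 0.0726
scene [ 1.2405551  -0.81839502  1.15596821] [-0.36282286  0.86238597  0.32907758 -0.12789826]
press 0.81 [223. 256.] 9464 [ 0.592 -0.046  0.024] [[0.422, -0.267, 0.008], [0.717, 0.114, 0.225]]
lock 0.7 [156. 261.] 302 [0.521 0.037 0.227] [[0.294, 0.009, -0.003], [0.552, 0.249, 0.239]]
treadle_pad 0.84 [244. 222.] 1304 [ 0.583 -0.205  0.071] [[0.508, -0.256, 0.048], [0.662, -0.153, 0.099]]
treadle 0.81 [241. 225.] 1399 [ 0.584 -0.204  0.07 ] [[0.501, -0.255, 0.019], [0.664, -0.145, 0.099]]
bar 0.7 [151. 245.] 108 [0.454 0.024 0.227] [[0.4
[... 885 characters left out ...]
 0.046, 0.24]]
treadle_pad 0.65 [188. 296.] 833 [ 0.576 -0.197  0.074] [[0.498, -0.249, 0.024], [0.658, -0.147, 0.101]]
treadle 0.94 [192. 295.] 781 [ 0.572 -0.198  0.078] [[0.497, -0.249, 0.049], [0.654, -0.148, 0.102]]
bar 0.7 [214. 238.] 73 [0.442 0.028 0.231] [[0.403, 0.014, 0.225], [0.504, 0.046, 0.24]]
mandrel 0.73 [212. 147.] 267 [0.464 0.389 0.083] [[0.442, 0.374, 0.001], [0.497, 0.414, 0.153]]
mandrel 0.45 [190. 296.] 762 [ 0.575 -0.197  0.075] [[0.501, -0.247, 0.048], [0.656, -0.15, 0.102]]
pot 0.52 [228. 352.] 301 [ 0.414 -0.431  0.044] [[0.377, -0.452, -0.0], [0.444, -0.386, 0.088]]
block 0.79 [188. 362.] 735 [ 0.591 -0.472  0.03 ] [[0.529, -0.522, 0.002], [0.656, -0.427, 0.036]]
```

View pics/top.png

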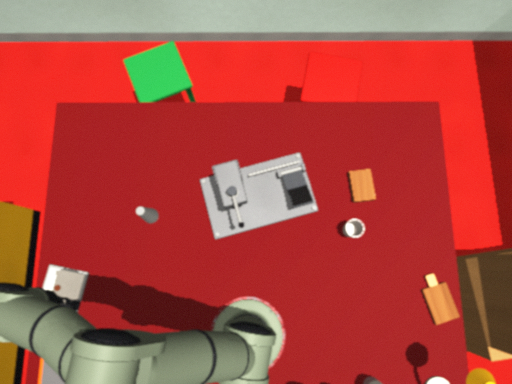

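View pics/scene.png

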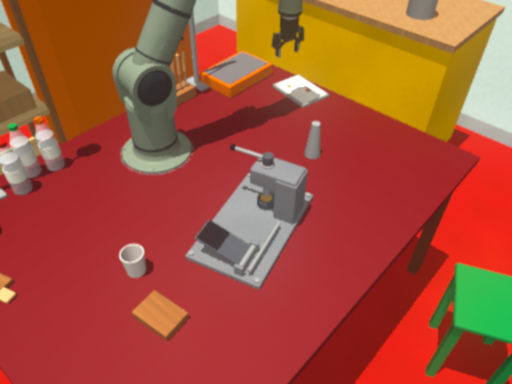

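Run:
```python
from h import *
for n in ("scene","top"):
    p=cams.get_image(n); W=cloud(p)
    b=(W[...,2]>.21)&(W[...,2]<.245)&(W[...,0]>.35)&(W[...,0]<.6)&(abs(W[...,1]-.05)<.12)
    w=W[b]; 
    rod=w[w[:,0]<.51]; c=rod[:,:2].mean(0); d=np.linalg.svd(rod[:,:2]-c)[2][0]; d=-d if d[0]>0 else d
    print(n,b.sum(),len(rod),"rod mean",c,"yaw",np.arctan2(-d[1],-d[0]),"tip",rod[rod[:,0].argmin()])
    hub=w[w[:,0]>.51]; print("hub",hub.mean(0),hub.min(0),hub.max(0))
    h=(W[...,2]>.19)&(W[...,2]<.208)&(W[...,0]>.4)&(W[...,0]<.8)&(abs(W[...,1]-.05)<.15)
    pts=W[h][:,:2].astype(np.float32); print("head",cv2.minAreaRect(pts),len(pts))
    t=masks_of("treadle",p)[0]["mask"]&(W[...,2]>.04)
    print("treadle",cv2.minAreaRect(W[t][:,:2].astype(np.float32)))
    bs=(W[...,2]>.012)&(W[...,2]<.028)&(W[...,0]>.3)&(W[...,0]<.8)&(abs(W[...,1]+.05)<.27)
    print("base",cv2.minAreaRect(W[bs][:,:2].astype(np.float32)))
```

```text
scene 274 129 rod mean [0.45367584 0.02465358] yaw 0.2860356625254817 tip [0.40659213 0.0102928  0.22120406]
hub [0.53682524 0.04383124 0.22879605] [0.51074529 0.03101716 0.21002657] [0.55242397 0.06670087 0.24259065]
head ((0.5714978575706482, 0.05982884764671326), (0.16171899437904358, 0.09924779087305069), 14.99544620513916) 876
treadle ((0.906579852104187, -0.4495389759540558), (0.17752891778945923, 0.979214072227478), 52.434749603271484)
base ((0.5608533620834351, -0.04683984816074371), (0.2632753849029541, 0.44329747557640076), 15.167189598083496)
top 209 119 rod mean [0.45022648 0.03065748] yaw 0.27027284718241135 tip [0.3989207  0.02074874 0.23092682]
hub [0.52787181 0.05162356 0.23576839] [0.51234752 0.03535741 0.21119538] [0.54482184 0.06872149 0.24484629]
head ((0.5668429732322693, 0.06258433312177658), (0.16378237307071686, 0.0952620729804039), 15.612149238586426) 925
treadle ((0.45535382628440857, -0.16156169772148132), (0.1507987380027771, 0.42831921577453613), 74.44276428222656)
base ((0.5969525575637817, -0.03245559334754944), (0.3450406789779663, 0.4404182732105255), 15.393447875976562)
```

```bash
cat >> h.py <<'E'
YAW=.265; C=np.array([.561,-.047])
def pw(x,y): 
    c,s=np.cos(YAW),np.sin(YAW); return C+np.array([c*x-s*y,s*x+c*y])
def go(wps):
    "wps: (x,y,z of TCP, heading of tool x in world); prints rows in tool axes from current pose"
    s=get_state(); T=rot(s["orientation"]); p=s["tool_pos"]
    print("q",np.round(s["qpos"],2),"p",np.round(p,3),"F",np.round(s["ft_force"],1))
    for x,y,z,h in wps:
        d=T.T@(np.array([x,y,z])-p)*1000
        G=np.column_stack([[np.cos(h),np.sin(h),0],[np.sin(h),-np.cos(h),0],[0,0,-1]])
        a=R.from_matrix(T.T@G).as_rotvec()
        print(np.round(d,0),np.round(a,2))
E
python3 - <<'E'
from h import *
a=pw(-.1,.1);print(a,pw(-.075,-.155))
h=np.pi+YAW
go([(.161,.604,.37,h),(.3,.31,.37,h),(*a,.37,h),(*a,.275,h)])
E
```

```text
[0.43829982 0.02331832] [ 0.529214   -0.21623253]
q [-1.38  0.52 -0.04  1.6   0.02  1.02 -0.11] p [0.161 0.604 0.304] F [-0.5  0.2  0.4]
[  0.   0. -66.] [-0.    0.   -0.53]
[-210. -248.  -66.] [-0.    0.   -0.53]
[-417. -489.  -66.] [-0.    0.   -0.53]
[-417. -489.   29.] [-0.    0.   -0.53]
```

>>> arm_command([
  {"dx": -20,"dy": -24,"dz": -50,"grip": 40},
  {"dx": -60,"dy": -70,"dz": -66,"az": -0.1,"grip": 40},
  {"dx": -100,"dy": -118,"dz": -66,"az": -0.2,"grip": 40},
  {"dx": -140,"dy": -165,"dz": -66,"az": -0.3,"grip": 40},
  {"dx": -180,"dy": -212,"dz": -66,"az": -0.4,"grip": 40},
  {"dx": -220,"dy": -258,"dz": -66,"az": -0.5,"grip": 40},
  {"dx": -260,"dy": -305,"dz": -66,"az": -0.53,"grip": 40},
  {"dx": -300,"dy": -352,"dz": -66,"az": -0.53,"grip": 40},
])

```text
invalid input
```

Run:
```python
from h import *
a=pw(-.1,.1);h=np.pi+YAW
go([(*a,.37,h)])
```

```text
q [-1.38  0.52 -0.04  1.6   0.02  1.02 -0.11] p [0.161 0.604 0.304] F [-0.5  0.2  0.4]
[-417. -489.  -66.] [-0.    0.   -0.53]
```

>>> arm_command([
  {"dx": -20,"dy": -24,"dz": -50,"ax": 0,"ay": 0,"az": 0,"grip": 40},
  {"dx": -60,"dy": -70,"dz": -66,"ax": 0,"ay": 0,"az": -0.1,"grip": 40},
  {"dx": -100,"dy": -118,"dz": -66,"ax": 0,"ay": 0,"az": -0.2,"grip": 40},
  {"dx": -140,"dy": -165,"dz": -66,"ax": 0,"ay": 0,"az": -0.3,"grip": 40},
  {"dx": -180,"dy": -212,"dz": -66,"ax": 0,"ay": 0,"az": -0.4,"grip": 40},
  {"dx": -220,"dy": -258,"dz": -66,"ax": 0,"ay": 0,"az": -0.5,"grip": 40},
  {"dx": -260,"dy": -305,"dz": -66,"ax": 0,"ay": 0,"az": -0.53,"grip": 40},
  {"dx": -300,"dy": -352,"dz": -66,"ax": 0,"ay": 0,"az": -0.53,"grip": 40},
])

```text
time: 2.2
tool_pos: [0.3608, 0.1845, 0.3702]
orientation: [0.0, -0.134, 0.991, 0.0]
ft_force: [1.5, -0.5, -0.7]
width: 0.472
grip_force: 0.0
```

Run:
```python
from h import *
a=pw(-.1,.1);h=np.pi+YAW
go([(*a,.37,h)])
```

```text
q [-0.72  0.08  0.11  2.05 -0.01  1.01  1.23] p [0.361 0.184 0.37 ] F [ 1.5 -0.5 -0.7]
[ -32. -176.    0.] [0. 0. 0.]
```

>>> arm_command([
  {"dx": -8,"dy": -44,"dz": 0,"ax": 0,"ay": 0,"az": 0,"grip": 50},
  {"dx": -16,"dy": -90,"dz": 0,"ax": 0,"ay": 0,"az": 0,"grip": 50},
  {"dx": -24,"dy": -135,"dz": 0,"ax": 0,"ay": 0,"az": 0,"grip": 50},
  {"dx": -32,"dy": -176,"dz": 0,"ax": 0,"ay": 0,"az": 0,"grip": 50},
  {"dx": -32,"dy": -176,"dz": 0,"ax": 0,"ay": 0,"az": 0,"grip": 50},
  {"dx": -32,"dy": -176,"dz": 0,"ax": 0,"ay": 0,"az": 0,"grip": 50},
])

```text
time: 2.95
tool_pos: [0.4377, 0.0257, 0.3699]
orientation: [-0.0, -0.134, 0.991, 0.0]
ft_force: [0.1, 0.4, 0.4]
width: 0.587
grip_force: 0.0
```

Run:
```python
from h import *
s=get_state(); p=cams.get_image("wrist"); cv2.imwrite("pics/w1.png",p["img"][:,:,::-1])
M=np.array(p["mount"]); z=p["z_map"]; v,u=np.mgrid[:384,:512]
c=np.stack([(u-p["cx"])/p["fx"]*z,(v-p["cy"])/p["fy"]*z,z],-1)
t=c@M[:3,:3].T+M[:3,3]; W=t@rot(s["orientation"]).T+s["tool_pos"]
print(M.round(3)); go([(*pw(-.1,.1),.275,np.pi+YAW)])
for d in masks_of("bar",p)[:2]:
    m=d["mask"]&(z>0); w=W[m]; print(d["score"],d["point"],m.sum(),np.median(w,0),np.percentile(w,[2,98],axis=0))
    w=w[(w[:,2]>.21)&(w[:,2]<.25)]; g=w[:,:2].mean(0); q=np.linalg.svd(w[:,:2]-g)[2][0]; print(g,q,len(w))
```

```text
[[ 0.    -0.945 -0.327  0.084]
 [ 1.     0.001 -0.     0.   ]
 [ 0.001 -0.327  0.945 -0.07 ]
 [ 0.     0.     0.     1.   ]]
q [-0.46  0.14  0.29  1.99 -0.05  1.02  1.7 ] p [0.438 0.026 0.37 ] F [-0.5 -0.6  0.6]
[ 0. -3. 95.] [ 0.   -0.    0.01]
0.79 [211.5, 252.6] 2430 [0.44302803 0.02810146 0.23049465] [[0.40034548 0.01035361 0.22636775]
 [0.50962953 0.04839453 0.23574319]]
[0.44675045 0.02889883] [0.96430467 0.26479521] 2430
```

View pics/w1.png

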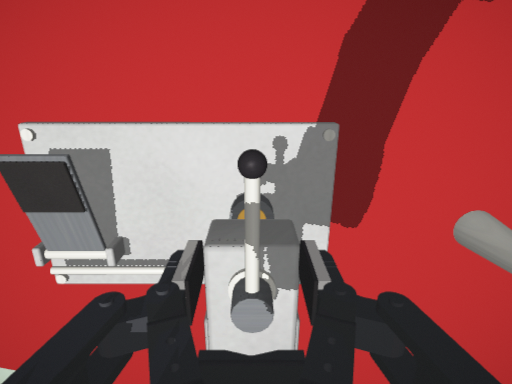

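>>> arm_command([
  {"dx": 0,"dy": 0,"dz": 40,"ax": 0,"ay": 0,"az": 0,"grip": 50},
  {"dx": 0,"dy": 0,"dz": 80,"ax": 0,"ay": 0,"az": 0,"grip": 50},
  {"dx": 0,"dy": 0,"dz": 102,"ax": 0,"ay": 0,"az": 0,"grip": 40},
  {"dx": 0,"dy": 0,"dz": 102,"ax": 0,"ay": 0,"az": 0,"grip": 30},
  {"dx": 0,"dy": 0,"dz": 102,"ax": 0,"ay": 0,"az": 0,"grip": 30},
])

```text
time: 3.68
tool_pos: [0.4382, 0.0257, 0.2688]
orientation: [0.0, -0.135, 0.991, 0.0]
ft_force: [-0.1, -0.3, -0.6]
width: 0.354
grip_force: 0.0
```

>>> arm_command([
  {"dx": 0,"dy": 6,"dz": 0,"ax": 0,"ay": 0,"az": 0,"grip": 30},
  {"dx": 0,"dy": 10,"dz": 0,"ax": 0,"ay": 0,"az": 0,"grip": 30},
  {"dx": 0,"dy": 14,"dz": 0,"ax": 0,"ay": 0,"az": 0,"grip": 30},
  {"dx": 0,"dy": 18,"dz": 0,"ax": 0,"ay": 0,"az": 0,"grip": 30},
  {"dx": 0,"dy": 18,"dz": 0,"ax": 0,"ay": 0,"az": 0,"grip": 30},
])

```text
time: 4.3
tool_pos: [0.4334, 0.0417, 0.2682]
orientation: [0.0, -0.134, 0.991, -0.001]
ft_force: [3.4, -11.9, 1.1]
width: 0.356
grip_force: 6.3
```

>>> arm_command([
  {"dx": 0,"dy": -10,"dz": 0,"ax": 0,"ay": 0,"az": 0,"grip": 30},
  {"dx": 0,"dy": -20,"dz": 0,"ax": 0,"ay": 0,"az": 0,"grip": 30},
  {"dx": 0,"dy": -27,"dz": 0,"ax": 0,"ay": 0,"az": 0,"grip": 30},
  {"dx": 0,"dy": -32,"dz": 0,"ax": 0,"ay": 0,"az": 0,"grip": 30},
  {"dx": 0,"dy": -36,"dz": 0,"ax": 0,"ay": 0,"az": 0,"grip": 30},
  {"dx": 0,"dy": -36,"dz": 0,"ax": 0,"ay": 0,"az": 0,"grip": 30},
])

```text
time: 5.05
tool_pos: [0.4424, 0.008, 0.2678]
orientation: [-0.0, -0.134, 0.991, 0.0]
ft_force: [-3.3, 4.7, 1.8]
width: 0.349
grip_force: 2.5
```

Run:
```python
from h import *
go([])
```

```text
q [-0.38  0.3   0.28  2.11 -0.12  0.75  1.81] p [0.442 0.008 0.268] F [-3.3  4.7  1.8]
```

>>> arm_command([
  {"dx": 0,"dy": 5,"dz": -10,"ax": 0,"ay": 0,"az": 0,"grip": 30},
  {"dx": 0,"dy": 8,"dz": -65,"ax": 0,"ay": 0,"az": 0,"grip": 40},
  {"dx": 0,"dy": 8,"dz": -75,"ax": 0,"ay": 0,"az": 0.17,"grip": 40},
  {"dx": 0,"dy": 8,"dz": -75,"ax": 0,"ay": 0,"az": 0.35,"grip": 40},
  {"dx": 0,"dy": 8,"dz": -75,"ax": 0,"ay": 0,"az": 0.53,"grip": 40},
  {"dx": 0,"dy": 8,"dz": -75,"ax": 0,"ay": 0,"az": 0.71,"grip": 40},
  {"dx": 0,"dy": 8,"dz": -75,"ax": 0,"ay": 0,"az": 0.89,"grip": 40},
  {"dx": 0,"dy": 8,"dz": -75,"ax": 0,"ay": 0,"az": 1.05,"grip": 40},
])

```text
time: 6.05
tool_pos: [0.4406, 0.0157, 0.3436]
orientation: [0.0, 0.383, 0.924, 0.0]
ft_force: [0.1, 0.4, -1.2]
width: 0.471
grip_force: 0.0
```

>>> arm_command([
  {"dx": 0,"dy": 0,"dz": 0,"ax": 0,"ay": 0,"az": 0.18,"grip": 40},
  {"dx": 0,"dy": 0,"dz": 0,"ax": 0,"ay": 0,"az": 0.36,"grip": 40},
  {"dx": 0,"dy": 0,"dz": 0,"ax": 0,"ay": 0,"az": 0.54,"grip": 40},
  {"dx": 0,"dy": 0,"dz": 0,"ax": 0,"ay": 0,"az": 0.72,"grip": 40},
  {"dx": 0,"dy": 0,"dz": 0,"ax": 0,"ay": 0,"az": 0.9,"grip": 40},
  {"dx": 0,"dy": 0,"dz": 0,"ax": 0,"ay": 0,"az": 1.08,"grip": 40},
  {"dx": 0,"dy": 0,"dz": 0,"ax": 0,"ay": 0,"az": 1.26,"grip": 40},
  {"dx": 0,"dy": 0,"dz": 0,"ax": 0,"ay": 0,"az": 1.3,"grip": 40},
])

```text
time: 7.05
tool_pos: [0.4406, 0.0158, 0.3434]
orientation: [0.0, 0.863, 0.506, 0.0]
ft_force: [-0.2, -0.4, 0.2]
width: 0.466
grip_force: 0.0
```

>>> arm_command([
  {"dx": 0,"dy": 0,"dz": 0,"ax": 0,"ay": 0,"az": 0.18,"grip": 40},
  {"dx": 0,"dy": 0,"dz": 0,"ax": 0,"ay": 0,"az": 0.36,"grip": 40},
  {"dx": 0,"dy": 0,"dz": 0,"ax": 0,"ay": 0,"az": 0.54,"grip": 40},
  {"dx": 0,"dy": 0,"dz": 0,"ax": 0,"ay": 0,"az": 0.69,"grip": 40},
  {"dx": 0,"dy": 0,"dz": 0,"ax": 0,"ay": 0,"az": 0.69,"grip": 40},
])

```text
time: 7.68
tool_pos: [0.4406, 0.0157, 0.3431]
orientation: [0.0, 0.983, 0.186, 0.0]
ft_force: [0.5, 0.1, 0.1]
width: 0.471
grip_force: 0.0
```

```bash
cat >> h.py <<'E'
def arc(phi,z,r=.1,lead=0.):
    "TCP pose straddling the bar at lock angle phi, tool x pointing from push point to the hub"
    a=np.pi+YAW+phi; ax=pw(0,.1); u=np.array([np.cos(a),np.sin(a)]); t=np.array([-u[1],u[0]])
    p=ax+r*u+lead*t; return (*p,z,YAW+phi)
def bar(name="top"):
    p=cams.get_image(name); W=cloud(p); ax=pw(0,.1)
    for d in masks_of("bar",p)[:1]:
        w=W[d["mask"]&(p["z_map"]>0)]; w=w[(w[:,2]>.215)&(w[:,2]<.25)][:,:2]-ax
        r=np.hypot(*w.T); w=w[(r>.03)&(r<.15)]; m=w.mean(0)
        print(name,d["score"],len(w),"phi",(np.arctan2(m[1],m[0])-np.pi-YAW+np.pi)%(2*np.pi)-np.pi)
E
python3 - <<'E'
from h import *
go([arc(.08,.34),arc(.08,.268)]); bar("top"); bar("scene")
E
```

```text
q [-0.86  0.24  0.83  2.04 -0.21  0.95 -1.12] p [0.441 0.016 0.343] F [0.5 0.1 0.1]
[0. 0. 3.] [ 0.   -0.    0.03]
[ 0.  0. 75.] [ 0.   -0.    0.03]
```

>>> arm_command([
  {"dx": 0,"dy": 0,"dz": 40,"ax": 0,"ay": 0,"az": 0,"grip": 40},
  {"dx": 0,"dy": 0,"dz": 75,"ax": 0,"ay": 0,"az": 0,"grip": 40},
  {"dx": 0,"dy": 0,"dz": 75,"ax": 0,"ay": 0,"az": 0,"grip": 26},
  {"dx": 0,"dy": 0,"dz": 75,"ax": 0,"ay": 0,"az": 0,"grip": 26},
])

```text
time: 8.38
tool_pos: [0.441, 0.0154, 0.269]
orientation: [0.0, 0.983, 0.185, 0.0]
ft_force: [0.6, 0.1, 0.6]
width: 0.307
grip_force: 0.0
```

Run:
```python
from h import *
go([arc(f,.268,lead=.009) for f in np.arange(.13,1,.11)]); bar("top"); bar("scene"); bar("wrist") if 0 else 0
```

```text
q [-0.76  0.36  0.75  2.13 -0.35  0.78 -0.99] p [0.441 0.015 0.269] F [0.6 0.1 0.6]
[ 0. 14.  1.] [ 0.   -0.   -0.02]
[ 2. 24.  1.] [ 0.   -0.   -0.13]
[ 5. 35.  1.] [ 0.   -0.   -0.24]
[ 9. 45.  1.] [ 0.   -0.   -0.35]
[14. 55.  1.] [ 0.   -0.   -0.46]
[21. 64.  1.] [ 0.   -0.   -0.57]
[28. 72.  1.] [ 0.   -0.   -0.68]
[36. 80.  1.] [ 0.   -0.   -0.79]
```

>>> arm_command([
  {"dx": 0,"dy": 14,"dz": 1,"ax": 0,"ay": 0,"az": -0.02,"grip": 26},
  {"dx": 2,"dy": 24,"dz": 1,"ax": 0,"ay": 0,"az": -0.13,"grip": 26},
  {"dx": 5,"dy": 35,"dz": 1,"ax": 0,"ay": 0,"az": -0.24,"grip": 26},
  {"dx": 9,"dy": 45,"dz": 1,"ax": 0,"ay": 0,"az": -0.35,"grip": 26},
  {"dx": 14,"dy": 55,"dz": 1,"ax": 0,"ay": 0,"az": -0.46,"grip": 26},
  {"dx": 21,"dy": 64,"dz": 1,"ax": 0,"ay": 0,"az": -0.57,"grip": 26},
])

```text
time: 9.32
tool_pos: [0.4834, -0.0358, 0.2674]
orientation: [-0.001, 0.89, 0.455, 0.0]
ft_force: [-3.5, 6.0, 1.1]
width: 0.305
grip_force: 3.0
```

Run:
```python
from h import *
go([arc(f,.268,lead=.009) for f in np.arange(.79,1.4,.11)])
```

```text
q [-0.48  0.4   0.56  2.02 -0.3   0.8  -0.37] p [ 0.483 -0.036  0.267] F [-3.5  6.   1.1]
[ 1. 12. -1.] [-0.   -0.   -0.11]
[ 4. 22. -1.] [-0.   -0.   -0.22]
[ 8. 33. -1.] [-0.   -0.   -0.33]
[13. 42. -1.] [-0.   -0.   -0.44]
[19. 52. -1.] [-0.   -0.   -0.55]
[26. 60. -1.] [-0.   -0.   -0.66]
```

>>> arm_command([
  {"dx": 1,"dy": 12,"dz": -1,"ax": 0,"ay": 0,"az": -0.11,"grip": 26},
  {"dx": 4,"dy": 22,"dz": -1,"ax": 0,"ay": 0,"az": -0.22,"grip": 26},
  {"dx": 8,"dy": 33,"dz": -1,"ax": 0,"ay": 0,"az": -0.33,"grip": 26},
  {"dx": 13,"dy": 42,"dz": -1,"ax": 0,"ay": 0,"az": -0.44,"grip": 26},
  {"dx": 19,"dy": 52,"dz": -1,"ax": 0,"ay": 0,"az": -0.55,"grip": 26},
  {"dx": 19,"dy": 52,"dz": -1,"ax": 0,"ay": 0,"az": -0.55,"grip": 26},
])

```text
time: 10.07
tool_pos: [0.5365, -0.0515, 0.2682]
orientation: [-0.0, 0.735, 0.678, 0.0]
ft_force: [-3.1, 2.3, 0.8]
width: 0.31
grip_force: 1.5
```

Run:
```python
from h import *
go([arc(f,.268,lead=l) for f,l in ((1.35,.009),(1.35,.012),(1.35,.015))]); bar("scene"); bar("top")
```

```text
q [-0.31  0.46  0.4   1.88 -0.24  0.85  0.13] p [ 0.537 -0.051  0.268] F [-3.1  2.3  0.8]
[ 2. 12.  0.] [-0.   -0.   -0.12]
[ 3. 15.  0.] [-0.   -0.   -0.12]
[ 3. 17.  0.] [-0.   -0.   -0.12]
scene 0.53 61 phi 1.3624643456521968
```

>>> arm_command([
  {"dx": 1,"dy": 5,"dz": 0,"ax": 0,"ay": 0,"az": -0.06,"grip": 26},
  {"dx": 2,"dy": 9,"dz": 0,"ax": 0,"ay": 0,"az": -0.12,"grip": 26},
  {"dx": 2,"dy": 12,"dz": 0,"ax": 0,"ay": 0,"az": -0.12,"grip": 26},
  {"dx": 2,"dy": 12,"dz": 0,"ax": 0,"ay": 0,"az": -0.12,"grip": 26},
])

```text
time: 10.78
tool_pos: [0.5472, -0.0504, 0.2675]
orientation: [-0.001, 0.693, 0.721, -0.001]
ft_force: [-13.1, 3.9, 2.6]
width: 0.301
grip_force: 5.9
```

>>> arm_command([
  {"dx": 0,"dy": -6,"dz": 0,"ax": 0,"ay": 0,"az": 0,"grip": 34},
  {"dx": 0,"dy": -10,"dz": 0,"ax": 0,"ay": 0,"az": 0,"grip": 40},
  {"dx": 0,"dy": -10,"dz": -40,"ax": 0,"ay": 0,"az": 0,"grip": 40},
  {"dx": 0,"dy": -10,"dz": -85,"ax": 0,"ay": 0,"az": 0,"grip": 40},
  {"dx": -30,"dy": -10,"dz": -85,"ax": 0,"ay": 0,"az": 0.1,"grip": 0},
  {"dx": -70,"dy": -10,"dz": -85,"ax": 0,"ay": 0,"az": 0.2,"grip": 0},
  {"dx": -110,"dy": -10,"dz": -85,"ax": 0,"ay": 0,"az": 0.3,"grip": 0},
  {"dx": -110,"dy": -10,"dz": -85,"ax": 0,"ay": 0,"az": 0.4,"grip": 0},
])

```text
time: 11.78
tool_pos: [0.5422, -0.165, 0.3525]
orientation: [0.001, 0.825, 0.565, -0.001]
ft_force: [-0.4, 1.8, 0.0]
width: 0.004
grip_force: 0.0
```

Run:
```python
from h import *
p=cams.get_image("scene"); cv2.imwrite("pics/s2.png",p["img"][:,:,::-1]); W=cloud(p)
bar("scene"); bar("top")
for d in masks_of("treadle_pad",p)[:1]:
    m=d["mask"]; w=W[m]; print(d["point"],np.median(w,0))
s=get_state(); a=pw(-.075,-.155); h=2*np.arctan2(s["orientation"][2],s["orientation"][1]); print(h)
go([(*a,.2,YAW+.9),(*a,.17,YAW+.9),(*a,.1266,YAW+.9)])
```

```text
top 0.44 90 phi 1.2918017296223478
[244.6, 222.3] [ 0.58486379 -0.20364719  0.06994882]
1.212897868670797
q [-0.2   0.42  0.53  1.72 -0.24  1.07  0.05] p [ 0.543 -0.161  0.353] F [-0.5  0.  -0.8]
[-57.   6. 153.] [-0.   -0.    0.05]
[-57.   6. 183.] [-0.   -0.    0.05]
[-57.   7. 226.] [-0.   -0.    0.05]
```

View pics/s2.png

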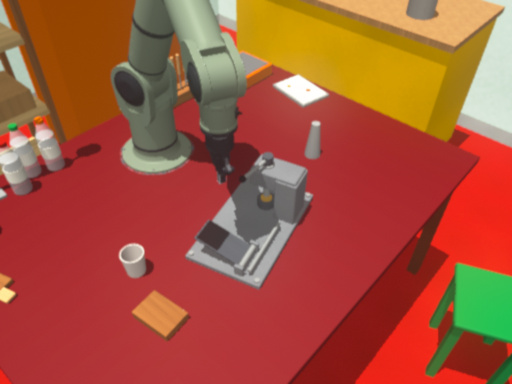

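>>> arm_command([
  {"dx": -30,"dy": 3,"dz": 0,"ax": 0,"ay": 0,"az": 0,"grip": 0},
  {"dx": -57,"dy": 6,"dz": 10,"ax": 0,"ay": 0,"az": 0,"grip": 0},
  {"dx": -57,"dy": 6,"dz": 60,"ax": 0,"ay": 0,"az": 0,"grip": 0},
  {"dx": -57,"dy": 6,"dz": 115,"ax": 0,"ay": 0,"az": 0,"grip": 0},
  {"dx": -57,"dy": 6,"dz": 160,"ax": 0,"ay": 0,"az": 0,"grip": 0},
  {"dx": -57,"dy": 6,"dz": 175,"ax": 0,"ay": 0,"az": 0,"grip": 0},
  {"dx": -57,"dy": 6,"dz": 180,"ax": 0,"ay": 0,"az": 0,"grip": 0},
])

```text
time: 12.95
tool_pos: [0.5288, -0.2165, 0.1732]
orientation: [0.0, 0.822, 0.569, 0.0]
ft_force: [0.4, 0.1, 0.6]
width: 0.001
grip_force: 0.0
```

Run:
```python
from h import *
a=pw(-.075,-.155); go([(*a,.1266,YAW+.95)]); bar("top")
p=cams.get_image("top"); print([(d["score"],np.percentile(cloud(p)[d["mask"]],[5,50,95],axis=0).round(3)) for d in masks_of("treadle",p)[:1]])
p=cams.get_image("wrist"); 
q=cams.get_image("top"); cv2.imwrite("pics/w2.png",np.hstack([cv2.resize(p["img"],(400,300)),cv2.resize(q["img"][130:280,170:370],(400,300))])[:,:,::-1])
```

```text
q [-0.    0.65  0.41  1.87 -0.39  0.7   0.28] p [ 0.529 -0.217  0.173] F [0.4 0.1 0.6]
[ 0.  0. 47.] [ 0.  0. -0.]
top 0.51 93 phi 1.2884262566317544
[(0.7, array([[ 0.601, -0.189,  0.047],
       [ 0.633, -0.163,  0.054],
       [ 0.654, -0.143,  0.064]]))]
```

View pics/w2.png

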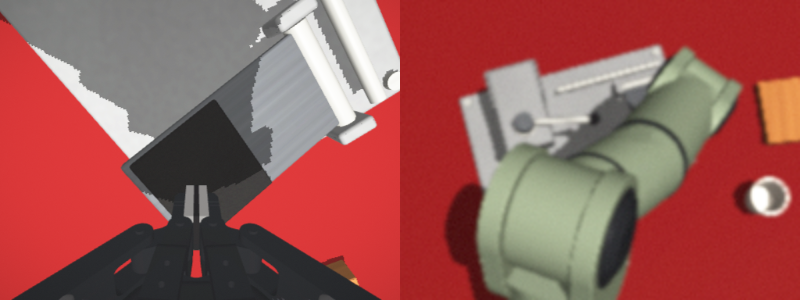

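Run:
```python
from h import *
s=get_state(); p=cams.get_image("wrist")
M=np.array(p["mount"]); z=p["z_map"]; v,u=np.mgrid[:384,:512]
c=np.stack([(u-p["cx"])/p["fx"]*z,(v-p["cy"])/p["fy"]*z,z],-1)
t=c@M[:3,:3].T+M[:3,3]; W=t@rot(s["orientation"]).T+s["tool_pos"]
dark=(p["img"].max(2)<60)&(z>0)
c0,s0=np.cos(YAW),np.sin(YAW)
L=(W[...,:2]-C)@np.array([[c0,-s0],[s0,c0]])
m=dark&(W[...,2]>.03)&(W[...,2]<.12)&(L[...,0]<0)&(L[...,1]<-.1)
print(m.sum(),np.percentile(L[m],[1,50,99],axis=0).round(3),np.percentile(W[m][:,2],[1,99]).round(3))
tr=masks_of("treadle",p)[0]["mask"]&(z>0); print(np.percentile(L[tr],[1,50,99],axis=0).round(3))
print("tcp",(s["tool_pos"][:2]-C)@np.array([[c0,-s0],[s0,c0]]))
```

```text
12163 [[-0.096 -0.172]
 [-0.058 -0.135]
 [-0.027 -0.112]] [0.079 0.116]
[[-0.102 -0.191]
 [-0.019 -0.141]
 [ 0.057 -0.109]]
tcp [-0.07521585 -0.15526717]
```

>>> arm_command([
  {"dx": 0,"dy": 0,"dz": 10,"ax": 0,"ay": 0,"az": 0,"grip": 0},
  {"dx": 0,"dy": 0,"dz": 18,"ax": 0,"ay": 0,"az": 0,"grip": 0},
  {"dx": 0,"dy": 0,"dz": 26,"ax": 0,"ay": 0,"az": 0,"grip": 0},
  {"dx": 0,"dy": 0,"dz": 34,"ax": 0,"ay": 0,"az": 0,"grip": 0},
  {"dx": 0,"dy": 0,"dz": 40,"ax": 0,"ay": 0,"az": 0,"grip": 0},
  {"dx": 0,"dy": 0,"dz": 44,"ax": 0,"ay": 0,"az": 0,"grip": 0},
  {"dx": 0,"dy": 0,"dz": 44,"ax": 0,"ay": 0,"az": 0,"grip": 0},
])

```text
time: 14.22
tool_pos: [0.5278, -0.2168, 0.1282]
orientation: [-0.001, 0.822, 0.569, -0.001]
ft_force: [-5.3, -0.1, 9.8]
width: -0.001
grip_force: 4.7
```

>>> arm_command([
  {"dx": 0,"dy": 0,"dz": 2,"ax": 0,"ay": 0,"az": 0,"grip": 0},
  {"dx": 0,"dy": 0,"dz": 4,"ax": 0,"ay": 0,"az": 0,"grip": 0},
  {"dx": 0,"dy": 0,"dz": 4,"ax": 0,"ay": 0,"az": 0,"grip": 0},
])

```text
time: 14.6
tool_pos: [0.5278, -0.217, 0.1256]
orientation: [-0.0, 0.823, 0.569, -0.0]
ft_force: [-13.0, 3.2, 36.9]
width: 0.0
grip_force: 18.6
```

Force jumped to 37 N: at the stop. Ease slightly, hold over a second, then release.

>>> arm_command([
  {"dx": 0,"dy": 0,"dz": -1,"ax": 0,"ay": 0,"az": 0,"grip": 0},
  {"dx": 0,"dy": 0,"dz": -1,"ax": 0,"ay": 0,"az": 0,"grip": 0},
  {"dx": 0,"dy": 0,"dz": -1,"ax": 0,"ay": 0,"az": 0,"grip": 0},
  {"dx": 0,"dy": 0,"dz": -1,"ax": 0,"ay": 0,"az": 0,"grip": 0},
  {"dx": 0,"dy": 0,"dz": -1,"ax": 0,"ay": 0,"az": 0,"grip": 0},
  {"dx": 0,"dy": 0,"dz": -1,"ax": 0,"ay": 0,"az": 0,"grip": 0},
  {"dx": 0,"dy": 0,"dz": -1,"ax": 0,"ay": 0,"az": 0,"grip": 0},
  {"dx": 0,"dy": 0,"dz": -1,"ax": 0,"ay": 0,"az": 0,"grip": 0},
])

```text
time: 15.6
tool_pos: [0.5278, -0.2169, 0.1261]
orientation: [-0.0, 0.822, 0.569, -0.0]
ft_force: [-10.4, 1.7, 23.8]
width: -0.002
grip_force: 12.2
```

>>> arm_command([
  {"dx": 0,"dy": 0,"dz": 0,"ax": 0,"ay": 0,"az": 0,"grip": 0},
  {"dx": 0,"dy": 0,"dz": 0,"ax": 0,"ay": 0,"az": 0,"grip": 0},
  {"dx": 0,"dy": 0,"dz": -12,"ax": 0,"ay": 0,"az": 0,"grip": 0},
  {"dx": 0,"dy": 0,"dz": -26,"ax": 0,"ay": 0,"az": 0,"grip": 0},
  {"dx": 0,"dy": 0,"dz": -42,"ax": 0,"ay": 0,"az": 0,"grip": 0},
  {"dx": 0,"dy": 0,"dz": -80,"ax": 0,"ay": 0,"az": 0,"grip": 0},
  {"dx": 0,"dy": 0,"dz": -130,"ax": 0,"ay": 0,"az": 0,"grip": 0},
  {"dx": 0,"dy": 0,"dz": -190,"ax": 0,"ay": 0,"az": 0,"grip": 0},
])

```text
time: 16.6
tool_pos: [0.5278, -0.2163, 0.3169]
orientation: [-0.001, 0.822, 0.569, -0.001]
ft_force: [0.8, -0.5, 0.9]
width: -0.004
grip_force: 0.0
```

>>> arm_command([
  {"dx": 0,"dy": 0,"dz": -50,"ax": 0,"ay": 0,"az": 0,"grip": 0},
  {"dx": 0,"dy": 0,"dz": -60,"ax": 0,"ay": 0,"az": 0,"grip": 0},
  {"dx": 0,"dy": 0,"dz": -60,"ax": 0,"ay": 0,"az": 0,"grip": 0},
])

```text
time: 16.98
tool_pos: [0.5284, -0.2164, 0.3758]
orientation: [-0.0, 0.822, 0.569, 0.0]
ft_force: [-0.1, -0.1, -1.3]
width: -0.0
grip_force: 0.0
```

Run:
```python
from h import *
go([]); bar("top"); bar("scene")
p=cams.get_image("scene"); cv2.imwrite("pics/s3.png",p["img"][:,:,::-1]); W=cloud(p)
w=W[masks_of("treadle",p)[0]["mask"]]; print(np.percentile(w,[2,50,98],axis=0).round(3))
```

```text
q [-0.11  0.41  0.56  1.68 -0.24  1.12  0.15] p [ 0.528 -0.216  0.376] F [-0.1 -0.1 -1.3]
top 0.49 62 phi 1.3034037880157738
scene 0.54 114 phi 1.3788441908478033
[[ 0.506 -0.254  0.046]
 [ 0.586 -0.203  0.07 ]
 [ 0.665 -0.147  0.099]]
```

View pics/s3.png

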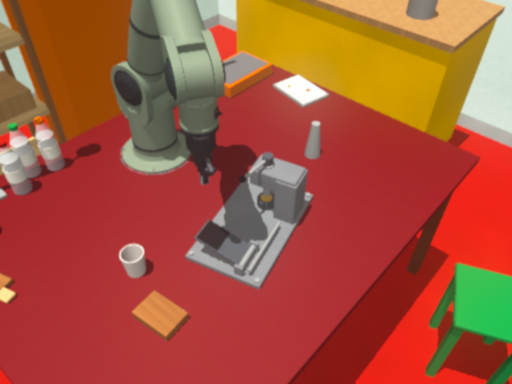

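The treadle is back up at (225,240), the bar is turned back at about (258,168), the bystanders haven't moved, and the arm is clear.

```bash
python3 -c "
from plant import bot; print(bot.finish_job())"
```

```text
the job is handed in; nothing more can be done
None
```

The job is handed in: the lock turned anticlockwise and is backed off to its end stop (about 1.3 rad from tight in the camera images), and the treadle was held at its stop for over a second and is back up. The mandrel, pot and block look undisturbed; the hand-in gave no verdict.

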